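# Turn the wide extraction inlet down one stop

## Robot

A 6-joint arm with a two-finger parallel gripper is mounted at the origin on the work surface. World frame = base frame: x ahead of the robot, y to its left, z up, the work surface at z = 0. Lengths are in mm, angles in rad, forces in N, time in s.
With the tool pointing down it reaches from about 350 to 875 mm from the base axis. Payload 4.2 kg.
Tool frame: the origin (TCP) lies midway between the tips of the shut fingers; the grasp point (between the pads) lies 19 mm behind it; x points along the fingers, y is the direction in which the jaws open and shut, and the axes are right-handed (so a half turn about x gives the same grasp; the last joint's range is limited). The gripper opens to 85 mm and grips with 20 to 120 N. Pads are 22 mm wide; open, the fingers measure 114 mm over their backs; the gripper's body (76 mm by 85 mm) begins 54 mm behind the grasp point. The pads swing forward as they close: fully open they stand 13 mm farther back than shut.
Start: joints at [-0.982, 0.385, 0.008, 0, -1.194, -0.259], TCP at [202.424, -591.29, 231.312] pointing down, gripper open.
Joint ranges: [-3.14, 3.14], [-1.21, 2.06], [-1.07, 1.41], [-3.16, 2.05], [-2.99, -0.16], [-3.1, 3.1]. Speed limits (rad/s): [2.79, 2.79, 3.14, 3.14, 3.14, 3.14].

## Interface

Orientations are given as a unit quaternion [x, y, z, w].
In Python, from bench import readout, imaging, arm gives the robot as it stands.
- The arm moves only by the tool arm_command, never from a script. Its argument "increments" is a list of rows, each a list of 3 entries, a list of its own where there are three numbers: the turn, a rotation vector about the world's x, y, z in degrees, then the shift along the world's x, y, z in mm, then the closure, from 0 (fully open) to 1 (shut). In form: [[[ax, ay, az], [tx, ty, tz], fingers], ...]. A call has exactly 5 rows; each row is the pose to reach, as a shift and turn from the pose measured when the call began; what a row does not reach only later rows make up. A row lasts 1/10 s, in which the tool goes at most 50 mm and 8.59 degrees, less where a joint would pass 70% of its speed; a pose out of reach is approached as far as the arm can. A call with a gripper value outside its range is refused whole. The fingers move at their own pace and stop on an object; the grip force is fixed at half the most. Time passes only in rows, so rows that repeat a pose let the fingers close, or fill a call up. It gives the time, the measured TCP pose, the force and the opening at its end, in the units of the state.
- readout.read_state(): the state, without advancing time (a new reading comes with each control period).
- imaging.get_image(name): name is "scene" or "top"; returns (picture, depth): 384x512x3 uint8, blue, green, red; 384x512 float32, mm along the optical axis (not along the pixel's ray), 0 where there is no reading.
- imaging.camera_info(name): a dict with "vfov" (degrees; the focal length in pixels is half the picture's height over the tangent of half this angle, whatever the lens; pixels are square), "cx", "cy" (the principal point, pixels), "D" ([k1, k2, p1, p2, k3] as OpenCV has them; the pictures are not rectified), "eye" and "rotation" of the camera in the world. Camera axes: x right, y down, z forward; pixel columns grow to the right and rows downward; lengths in mm; the calibration is good to about 2 mm. A picture is of the moment at which its call begins. camera_info takes no time and is no camera call.
- arm.job_done(): hands the job in, once; it reports no verdict.
The state is a dict: "clock": time; "joints": joint angles; "joint_vel": joint speeds; "joint_efforts": joint torques, N m; "position": TCP position; "ee_rot": TCP orientation; "contact_force": force on the tool from outside, world axes, zero at the start; "wrist_torque": the same for the moment, N m; "gripper_width": finger opening in mm.
Only numpy, scipy, OpenCV 4.12 (cv2) and the standard library are available. Lean on these libraries where they do the work, as an engineer would, in place of code of your own. Each camera call takes 0.05 s, during which the arm holds its last target. There are 200 camera calls.

## Task

At this hat-block sanding bench two extraction inlets stand side by side, each with a shutter plate that slides across the port in its top. Take the wider inlet, whose port stands fully open, and slide its shutter by its upright tab one stop on, until it clicks in at the middle stop with half the port covered. Let go of it there, and leave the narrower inlet's shutter where it is.

Things in the scene. Friction and masses are not known exactly. Their poses are not given: they have to be found in the camera images.
- wide_tab (a point): Centre of the wide inlet's upright aluminium tab: 45 mm wide (y), 12 thick (x), 50 tall; 25 mm above the plate, 101 above the bench. x: sliding direction, open to shut; z up. Plate 100 x 106 mm, front edge 85 mm ahead; rails 4 mm above it. Dark grey box 210 long, 140 wide, 70 high, 80 mm round port centred 130 mm ahead when open. Nothing else within 60 mm of the tab.
- wide_shutter (a joint): Travel of the wide inlet's shutter, m: 0 open (start), 0.045 middle stop (front edge over the port's middle), 0.090 shut. Spring-indexed stops at these three only: leaving one takes up to about 8 N; half-way to the next, the spring draws it on. Let go within 15 mm of a stop, it settles there within about 3 mm.
- narrow_tab (a point): Centre of the narrow inlet's upright tab, 30 mm wide (y), 12 thick (x), 50 tall, 101 mm above the bench; x: its sliding direction, z up. Same kind of dark grey box, as long and high, but 95 mm wide, with a 45 mm port and a plate 61 mm wide. To be left alone.
- narrow_shutter (a joint): Travel of the narrow inlet's shutter, m: 0 open, 0.090 shut. No stops: friction (about 4 N) keeps it wherever it was left, which differs each time. To be left alone.

How it is judged (in metres and radians):
At the end, for the whole second after the job is handed in: The wide inlet's shutter rests, released, in its middle stop: its travel is 0.045 m to within 8 mm. The narrow inlet's shutter is within 10 mm of where it started (value of joint wide_shutter between 0.037 and 0.053 m and velocity of joint wide_shutter between -0.01 and 0.01 m/s and distance of narrow_tab from where it was at the start of the episode below 0.01 m); the robot touches nothing.
It fails at once if the narrow inlet's shutter is pushed more than 15 mm from where it was (distance of narrow_tab from where it was at the start of the episode above 0.015 m).
It also fails if it takes over 29 s, if anything falls off the work surface, if the arm or the gripper's body presses on something with over 40 N, if the wrist force passes 120 N, or if a joint passes its speed limit or range.

## Working session

There is one attempt and no reset: what is moved stays moved. The work goes in short steps, Python scripts to look and compute and a tool call to move; the robot and the scene stay as the last step left them, time stands still between calls to the robot, and variables do not carry over. Pictures are saved under pics/ and viewed, about 8 in all and at most 12, crops included, and the job is handed in when it is done.

Besides the shell and the picture viewer there is one more tool, called after "Emit:" as name(argument=value, ...), one argument or row to a line, values as JSON. arm_command: Moves the arm, as the interface text tells. Its arguments: {"type":"object","properties":{"increments":{"type":"array","items":{"type":"array"}}},"required":["increments"]}

```bash
mkdir -p pics; cat > h.py <<'E'
import numpy as np, cv2
from bench import readout, imaging, arm
def snap(n,tag):
    p,d=imaging.get_image(n); cv2.imwrite(f'pics/{tag}.png',p); np.save(f'pics/{tag}.npy',d); return p,d
def cloud(n,d):
    c=imaging.camera_info(n); H,W=d.shape; f=H/2/np.tan(np.radians(c['vfov'])/2)
    K=np.array([[f,0,c['cx']],[0,f,c['cy']],[0,0,1.]])
    v,u=np.mgrid[:H,:W]; q=cv2.undistortPoints(np.stack([u,v],-1).reshape(-1,1,2).astype(float),K,np.array(c['D'],float)).reshape(H,W,2)
    P=np.dstack([q[...,0]*d,q[...,1]*d,d]); P=P@np.array(c['rotation']).T+np.array(c['eye']); P[d==0]=np.nan; return P
E
python3 - <<'E'
from h import *
for n in('top','scene'):
    p,d=snap(n,n+'0'); np.save(f'pics/{n}P.npy',cloud(n,d)); print(imaging.camera_info(n))
print(readout.read_state())
cv2.imwrite('pics/both.png',cv2.resize(np.hstack([cv2.imread('pics/top0.png'),cv2.imread('pics/scene0.png')]),None,fx=.78,fy=.78))
E
```

```text
Traceback (most recent call last):
  File "h.py", line 9, in cloud
    P=np.dstack([q[...,0]*d,q[...,1]*d,d]); P=P@np.array(c['rotation']).T+np.array(c['eye']); P[d==0]=np.nan; return P
                                              ~^~~~~~~~~~~~~~~~~~~~~~~~~~
ValueError: matmul: Input operand 1 has a mismatch in its core dimension 0, with gufunc signature (n?,k),(k,m?)->(n?,m?) (size 4 is different from 3)
```

Rotation is a quaternion.

```bash
sed -i "s/np.array(c\['rotation'\]).T/Rotation.from_quat(c['rotation']).as_matrix().T/; 1a from scipy.spatial.transform import Rotation" h.py
python3 - <<'E'
from h import *
for n in('top','scene'):
    p,d=snap(n,n+'0'); P=cloud(n,d); np.save(f'pics/{n}P.npy',P); print(imaging.camera_info(n)); print(np.nanmedian(P[...,2]), np.nanpercentile(P.reshape(-1,3),[2,98],axis=0))
print(readout.read_state())
cv2.imwrite('pics/both.png',cv2.resize(np.hstack([cv2.imread('pics/top0.png'),cv2.imread('pics/scene0.png')]),None,fx=.78,fy=.78))
E
```

```text
{'vfov': 54.270334799249916, 'cx': 259.95782175057417, 'cy': 187.89693407594243, 'D': array([-0.03658084,  0.        ,  0.        ,  0.        ,  0.        ]), 'eye': array([461.12352957, -28.60971535, 877.96317756]), 'rotation': array([-0.70065439,  0.71247356, -0.01814994,  0.03369603])}
0.9393200173049081 [[  93.9497091  -586.2312211  -750.14844519]
 [1412.47112666  614.3042438   103.07355164]]
{'vfov': 55.64974694483793, 'cx': 256.1664387511119, 'cy': 188.4996054942855, 'D': array([-0.02554014,  0.        ,  0.        ,  0.        ,  0.        ]), 'eye': array([807.69973728, 421.70290745, 538.02649304]), 'rotation': array([ 0.25669344,  0.86328283, -0.41380534, -0.13272673])}
-1.562767665005481 [[-1791.5197257  -1852.06455634  -505.64267709]
 [  934.83021725   364.18905301   274.76714938]]
{'clock': 0.15, 'joints': array([-9.82445197e-01,  3.85377461e-01,  6.95564572e-03, -3.49306922e-04,
       -1.19402235e+00, -2.58587576e-01]), 'joint_vel': array([-6.57929541e-05, -2.07053353e-03,  3.18420224e-03,  1.03515856e-03,
       -6.41415048e-04, -2.18592809e-03]), 'joint_efforts': array([-5.02827479e-04, -3.92678297e+01,  1.88581985e+01,  4.18858498e+00,
       -3.38617407e-03,  3.03528914e-06]), 'position': array([ 202.25107293, -590.90642776,  230.48099984]), 'ee_rot': array([-0.11543821,  0.69765881,  0.11659483,  0.69738931]), 'contact_force': array([-0.42983661, -0.21720285, -0.10910554]), 'wrist_torque': array([0.03771475, 0.0043081 , 0.04231244]), 'gripper_width': 85.55114056026494}
```

View pics/both.png

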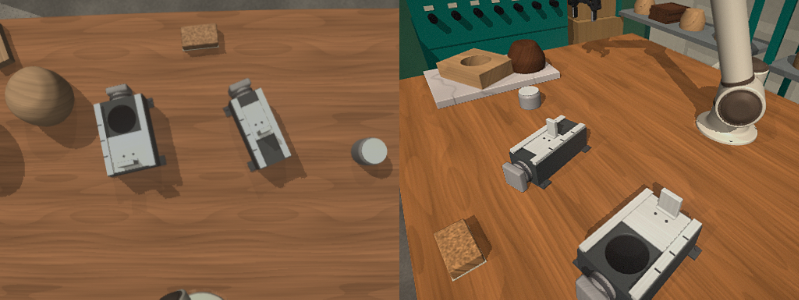

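The top view shows the wide inlet on the left: its port is open at about (156,153) full-res and its tab is near (168,208). The narrow one is on the right, around (335,160). Next I'll measure the tabs and axes.

```bash
python3 - <<'E'
from h import *
for n in('top','scene'):
    P=np.load(f'pics/{n}P.npy'); im=cv2.imread(f'pics/{n}0.png')
    ok=(P[...,0]>250)&(P[...,0]<900)&(abs(P[...,1])<500)
    for lab,lo,hi in(('tab',95,133),('top',66,84)):
        m=(ok&(P[...,2]>lo)&(P[...,2]<hi)).astype(np.uint8)
        k,L,s,c=cv2.connectedComponentsWithStats(m)
        for i in range(1,k):
            if s[i,4]<25: continue
            Q=P[L==i]; r=cv2.minAreaRect(Q[:,:2].astype(np.float32))
            print(n,lab,s[i,4],'px',c[i].round(),'mean',Q.mean(0).round(1),'zmax',Q[:,2].max().round(1),'rect',np.round(r[0],1),np.round(r[1],1),round(r[2],1))
im=cv2.imread('pics/top0.png')[90:250,90:290]
cv2.imwrite('pics/crop.png',cv2.resize(im,None,fx=3.7,fy=3.7,interpolation=cv2.INTER_CUBIC))
E
```

```text
top tab 3270 px [ 44. 119.] mean [672.5 444.8 115.4] zmax 127.9 rect [676.6 443.5] [112.8 152.8] 89.4
top tab 113 px [339. 166.] mean [ 558.  -172.2  122.8] zmax 130.9 rect [ 559.4 -174.1] [12.  30.2] 22.2
top tab 172 px [162. 209.] mean [477.  186.7 122.4] zmax 129.7 rect [477.5 189. ] [12.2 45.3] 11.9
top top 406 px [ 70. 132.] mean [651.7 409.   75.2] zmax 83.8 rect [659.8 426. ] [ 79.4 163.2] 65.7
top top 127 px [307. 108.] mean [ 694.7 -118.    67.3] zmax 70.6 rect [ 694.6 -117.7] [18.3 58.6] 22.9
top top 100 px [149. 114.] mean [690.4 234.5  67.1] zmax 70.6 rect [690.3 234.3] [17.9 57.6] 9.0
top top 4119 px [333. 164.] mean [ 568.3 -169.1   76.5] zmax 84.0 rect [ 570.6 -169. ] [210.3  94.5] 22.1
top top 4938 px [161. 175.] mean [551.5 203.9  76. ] zmax 84.0 rect [559.3 206.1] [209.2 140.5] 12.1
scene tab 198 px [195. 159.] mean [ 559.2 -169.6  112.4] zmax 125.6 rect [ 558. -173.] [13.8 31. ] 26.6
scene tab 525 px [348. 256.] mean [479.5 193.8 113.6] zmax 125.5 rect [476.6 191.5] [13.7 44.4] 11.1
scene top 2760 px [188. 182.] mean [ 582.4 -157.9   73.6] zmax 83.8 rect [ 567.8 -168.5] [213.3  95.3] 22.3
scene top 9522 px [311. 310.] mean [564.8 215.6  73.6] zmax 83.9 rect [557.8 209. ] [212.3 139.8] 11.5
```

View pics/crop.png

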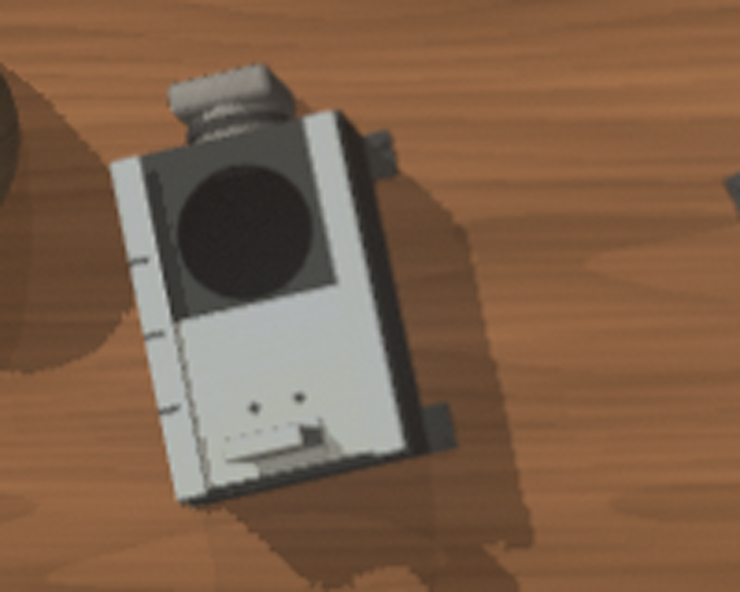

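```bash
cat > st.py <<'E'
from h import *
s=readout.read_state(); R=Rotation.from_quat(s['ee_rot']).as_matrix()
a=np.radians(11.8)
best=None
for sg in(1,-1):
    y=sg*np.array([np.cos(a),np.sin(a),0]); x=np.array([0,0,-1.]); T=np.c_[x,y,np.cross(x,y)]
    print(sg,'rotvec deg',np.degrees(Rotation.from_matrix(T@R.T).as_rotvec()).round(1))
print('to above tab',(np.array([477,190,89])-s['position']).round(1), s['clock'],s['position'].round(1),s['joints'].round(2),s['contact_force'].round(1),s['gripper_width'])
E
python3 st.py
```

```text
1 rotvec deg [ -0.1   0.  -97.1]
-1 rotvec deg [-0.  -0.1 82.9]
to above tab [ 274.7  780.9 -141.5] 0.15 [ 202.3 -590.9  230.5] [-0.98  0.39  0.01 -0.   -1.19 -0.26] [-0.4 -0.2 -0.1] 85.55114056026494
```

Emit:
arm_command(
  increments=[
    [[0,0,4],[14,39,0],0],
    [[0,0,8.5],[28,78,0],0],
    [[0,0,12.5],[42,117,0],0],
    [[0,0,16.5],[56,156,0],0],
    [[0,0,21],[70,195,0],0],
  ],
)

```text
clock: 0.65
position: [272.4, -394.3, 230.2]
ee_rot: [-0.241, 0.665, 0.243, 0.664]
contact_force: [0.3, 0.9, 0.2]
gripper_width: 85.1
```

Emit:
arm_command(
  increments=[
    [[0,0,4],[14,39,0],0],
    [[0,0,8.5],[28,78,0],0],
    [[0,0,12.5],[42,117,0],0],
    [[0,0,16.5],[56,156,0],0],
    [[0,0,21],[70,195,0],0],
  ],
)

```text
clock: 1.15
position: [342.4, -197.6, 230.2]
ee_rot: [-0.359, 0.609, 0.361, 0.608]
contact_force: [0.8, -0.3, 0.2]
gripper_width: 85.6
```

Emit:
arm_command(
  increments=[
    [[0,0,4],[14,39,0],0],
    [[0,0,8.5],[28,78,0],0],
    [[0,0,12.5],[42,117,0],0],
    [[0,0,16.5],[56,156,0],0],
    [[0,0,21],[70,195,0],0],
  ],
)

```text
clock: 1.65
position: [412.4, -0.9, 230.3]
ee_rot: [-0.465, 0.532, 0.466, 0.532]
contact_force: [0.3, -0.9, 1.0]
gripper_width: 85.2
```

```bash
python3 st.py
```

```text
1 rotvec deg [-1.000e-01  0.000e+00 -1.606e+02]
-1 rotvec deg [-0.  -0.1 19.4]
to above tab [  64.6  190.9 -141.3] 1.65 [412.4  -0.9 230.3] [ 0.39  0.01 -0.47 -0.   -1.09 -0.53] [ 0.3 -0.9  1. ] 85.20825074290971
```

Emit:
arm_command(
  increments=[
    [[0,0,4],[13,38,0],0],
    [[0,0,8],[26,76,0],0],
    [[0,0,12],[39,114,0],0],
    [[0,0,16],[52,152,0],0],
    [[0,0,19.4],[64.6,191,0],0],
  ],
)

```text
clock: 2.15
position: [477.0, 191.7, 230.2]
ee_rot: [-0.549, 0.446, 0.55, 0.445]
contact_force: [0.3, -1.4, 0.2]
gripper_width: 85.5
```

```bash
python3 st.py; python3 - <<'E'
from h import *
p,d=snap('scene','sc1'); q,_=snap('top','top1')
cv2.imwrite('pics/v1.png',np.hstack([cv2.resize(p[100:384,200:500],(400,379)),cv2.resize(q[80:270,80:280],(400,379))]))
E
```

```text
1 rotvec deg [  0.2   0.  179.8]
-1 rotvec deg [ 0.  -0.1 -0.2]
to above tab [  -0.    -1.7 -141.2] 2.15 [477.  191.7 230.2] [ 0.7   0.2  -0.26 -0.   -1.11 -0.49] [ 0.3 -1.4  0.2] 85.54374012668634
```

View pics/v1.png

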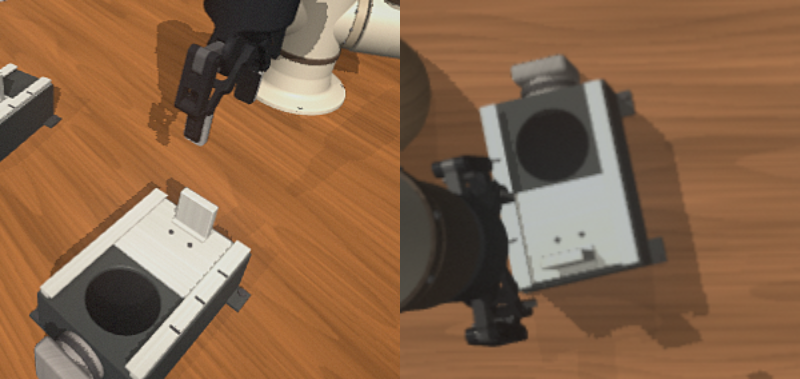

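The scene view shows the gripper above the tab with the jaws lined up along the slide. I'll descend and check the force.

Emit:
arm_command(
  increments=[
    [[0,0,0],[0,-1.5,-25],0],
    [[0,0,0],[0,-1.5,-50],0],
    [[0,0,0],[0,-1.5,-75],0],
    [[0,0,0],[0,-1.5,-90],0],
    [[0,0,0],[0,-1.5,-90],0],
  ],
)

```text
clock: 2.75
position: [476.5, 190.9, 137.2]
ee_rot: [-0.549, 0.447, 0.551, 0.443]
contact_force: [-0.8, -0.4, 0.1]
gripper_width: 85.4
```

```bash
python3 st.py; python3 - <<'E'
from h import *
p,d=snap('scene','sc2'); q,_=snap('top','top2')
cv2.imwrite('pics/v2.png',np.hstack([cv2.resize(p[100:384,200:500],(400,379)),cv2.resize(q[80:270,80:280],(400,379))]))
E
```

```text
1 rotvec deg [  0.6   0.3 179.8]
-1 rotvec deg [ 0.2 -0.4 -0.2]
to above tab [  0.5  -0.9 -48.2] 2.75 [476.5 190.9 137.2] [ 0.7   0.29 -0.39 -0.   -0.89 -0.49] [-0.8 -0.4  0.1] 85.3977730596182
```

View pics/v2.png

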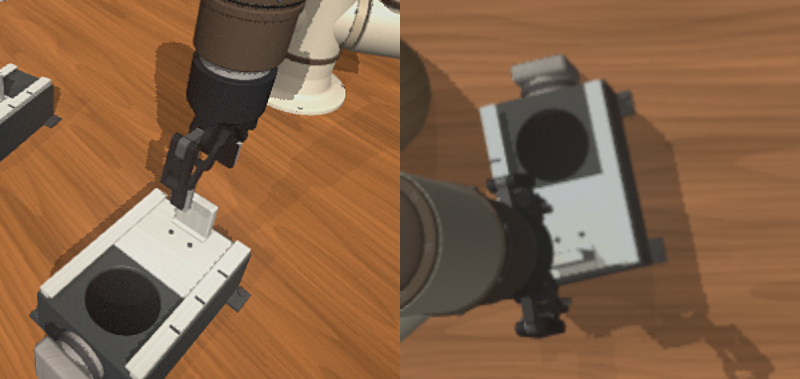

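The fingers straddle the tab, one ahead and one behind. I'll lower the rest of the way and close.

Emit:
arm_command(
  increments=[
    [[0,0,0],[0.5,-1,-15],0],
    [[0,0,0],[0.5,-1,-30],0],
    [[0,0,0],[0.5,-1,-42],0],
    [[0,0,0],[0.5,-1,-47],0],
    [[0,0,0],[0.5,-1,-47],0],
  ],
)

```text
clock: 3.35
position: [478.9, 191.1, 92.8]
ee_rot: [-0.55, 0.445, 0.55, 0.444]
contact_force: [-0.1, 0.3, 0.5]
gripper_width: 85.2
```

Emit:
arm_command(
  increments=[
    [[0,0,0],[0,0,0],0.5],
    [[0,0,0],[0,0,0],1],
    [[0,0,0],[0,0,0],1],
    [[0,0,0],[0,0,0],1],
    [[0,0,0],[0,0,0],1],
  ],
)

```text
clock: 3.85
position: [478.3, 190.8, 92.9]
ee_rot: [-0.549, 0.446, 0.55, 0.444]
contact_force: [-5.5, 0.1, 3.1]
gripper_width: 12.6
```

```bash
python3 st.py
```

```text
1 rotvec deg [3.000e-01 1.000e-01 1.798e+02]
-1 rotvec deg [ 0.1 -0.2 -0.2]
to above tab [-1.3 -0.8 -3.9] 3.85 [478.3 190.8  92.9] [ 0.69  0.35 -0.44 -0.   -0.78 -0.48] [-5.5  0.1  3.1] 12.600336129627907
```

Gripped at 12.6 mm. Next I slide it 45 mm along (0.979, 0.204), which is (44, 9.2).

Emit:
arm_command(
  increments=[
    [[0,0,0],[6,1.2,0],1],
    [[0,0,0],[12,2.5,0],1],
    [[0,0,0],[18,3.7,0],1],
    [[0,0,0],[24,5,0],1],
    [[0,0,0],[24,5,0],1],
  ],
)

```text
clock: 4.35
position: [504.3, 196.3, 93.0]
ee_rot: [0.55, -0.445, -0.55, -0.445]
contact_force: [5.3, 0.6, -3.1]
gripper_width: 11.2
```

```bash
python3 st.py
```

```text
1 rotvec deg [ -0.    0.  179.7]
-1 rotvec deg [ 0.   0.  -0.3]
to above tab [-27.3  -6.3  -4. ] 4.35 [504.3 196.3  93. ] [ 0.67  0.39 -0.38  0.   -0.8  -0.46] [ 5.3  0.6 -3.1] 11.241523882320456
```

Emit:
arm_command(
  increments=[
    [[0,0,0],[6,1.2,0],1],
    [[0,0,0],[12,2.3,0],1],
    [[0,0,0],[17,3.2,0],1],
    [[0,0,0],[17,3.2,0],1],
    [[0,0,0],[17,3.2,0],1],
  ],
)

```text
clock: 4.85
position: [521.2, 199.8, 93.0]
ee_rot: [0.55, -0.445, -0.55, -0.445]
contact_force: [-0.9, 2.3, 0.7]
gripper_width: 11.3
```

```bash
python3 st.py; python3 - <<'E'
from h import *
p,d=snap('scene','sc3'); q,_=snap('top','top3')
cv2.imwrite('pics/v3.png',np.hstack([cv2.resize(p[100:384,200:500],(400,379)),cv2.resize(q[80:270,80:280],(400,379))]))
E
```

```text
1 rotvec deg [ -0.   -0.  179.7]
-1 rotvec deg [-0.   0.  -0.3]
to above tab [-44.2  -9.8  -4. ] 4.85 [521.2 199.8  93. ] [ 0.66  0.41 -0.34  0.   -0.82 -0.45] [-0.9  2.3  0.7] 11.308223974625468
```

View pics/v3.png

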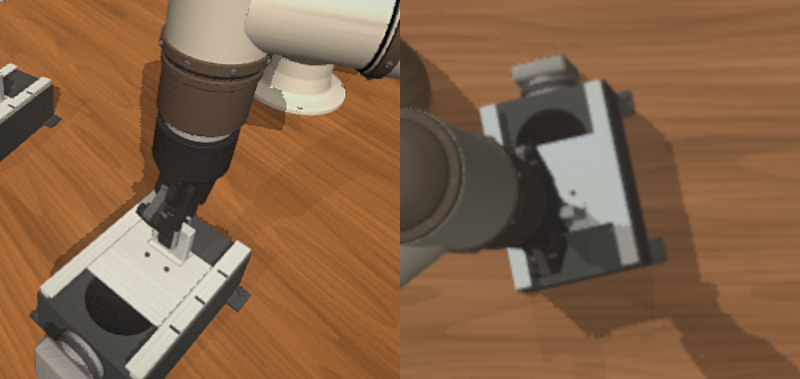

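The plate now covers about half the port, and the force along the slide is near zero, so it is in the stop. I'll open the jaws and lift.

Emit:
arm_command(
  increments=[
    [[0,0,0],[0,0,0],0.7],
    [[0,0,0],[0,0,0],0.3],
    [[0,0,0],[0,0,0],0],
    [[0,0,0],[0,0,0],0],
    [[0,0,0],[0,0,0],0],
  ],
)

```text
clock: 5.45
position: [521.1, 199.6, 93.0]
ee_rot: [0.55, -0.445, -0.55, -0.445]
contact_force: [0.0, 0.4, -0.4]
gripper_width: 82.1
```

Emit:
arm_command(
  increments=[
    [[0,0,0],[0,0,0],0],
    [[0,0,0],[0,0,10],0],
    [[0,0,0],[0,0,30],0],
    [[0,0,0],[0,0,55],0],
    [[0,0,0],[0,0,80],0],
  ],
)

```text
clock: 5.95
position: [521.1, 199.6, 174.6]
ee_rot: [0.55, -0.445, -0.55, -0.445]
contact_force: [0.5, -0.5, 0.4]
gripper_width: 85.4
```

Emit:
arm_command(
  increments=[
    [[0,0,0],[-20,-30,20],0],
    [[0,0,0],[-40,-60,40],0],
    [[0,0,0],[-60,-90,50],0],
    [[0,0,0],[-80,-120,50],0],
    [[0,0,0],[-80,-140,50],0],
  ],
)

```text
clock: 6.45
position: [438.9, 57.9, 226.0]
ee_rot: [0.55, -0.444, -0.55, -0.445]
contact_force: [0.9, 0.7, -1.0]
gripper_width: 85.6
```

```bash
python3 st.py; python3 - <<'E'
from h import *
for n in('top','scene'):
    p,d=snap(n,n+'4'); P=cloud(n,d)
    for c in((477,190),(521,199),(558.5,-173)):
        m=(np.hypot(P[...,0]-c[0],P[...,1]-c[1])<33)&(P[...,2]>95)&(P[...,2]<133)
        if m.sum()>20:
            r=cv2.minAreaRect(P[m][:,:2].astype(np.float32)); print(n,c,m.sum(),np.round(r,1) if 0 else r)
p=cv2.imread('pics/scene4.png');q=cv2.imread('pics/top4.png')
cv2.imwrite('pics/v4.png',np.hstack([cv2.resize(p[100:384,200:500],(400,379)),cv2.resize(q[80:270,80:280],(400,379))]))
E
```

```text
1 rotvec deg [-2.000e-01 -1.000e-01  1.797e+02]
-1 rotvec deg [-0.1  0.1 -0.3]
to above tab [  38.1  132.1 -137. ] 6.45 [438.9  57.9 226. ] [ 0.5   0.07 -0.42 -0.   -1.07 -0.29] [ 0.9  0.7 -1. ] 85.55619292341885
top (521, 199) 182 ((521.65966796875, 198.70556640625), (12.333707809448242, 45.975303649902344), 11.986242294311523)
top (558.5, -173) 112 ((559.3195190429688, -173.93002319335938), (12.053050994873047, 29.808984756469727), 22.338668823242188)
scene (521, 199) 552 ((521.4397583007812, 200.9705047607422), (13.844557762145996, 44.297325134277344), 8.531997680664062)
scene (558.5, -173) 195 ((557.2944946289062, -173.55194091796875), (13.854669570922852, 31.329256057739258), 23.46034812927246)
```

View pics/v4.png

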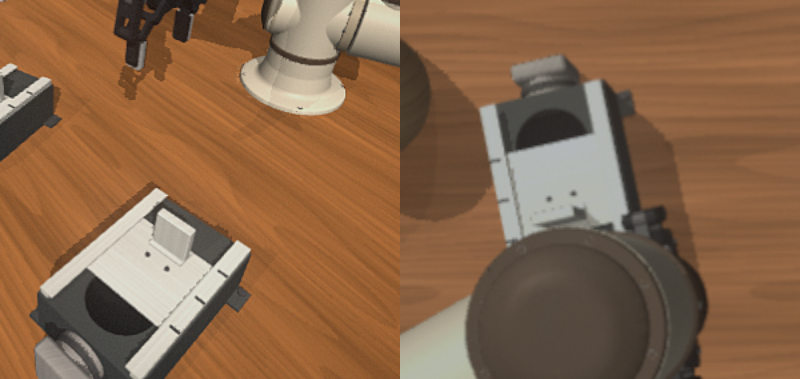

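The wide tab has moved about 45 mm (from 477.5,189.0 to 521.7,198.7). The narrow tab hasn't moved, and the arm is clear, so I'm handing in.

```bash
python3 -c "
from bench import arm; print(arm.job_done())"
```

```text
the job is handed in; nothing more can be done
None
```

I gripped the wide inlet's tab across its 12 mm thickness and slid it one stop along its axis. Then I let go and moved the arm clear, and handed the job in at about 6.5 s of the 29 s allowed.

- **Wide shutter:** the top camera puts the tab's travel at about 45 mm. The scene camera gives about 46 mm. The target was 45 ± 8 mm, and the picture shows the port half covered.
- **Narrow shutter:** its tab measured within about 1 mm of its starting place in both cameras.
- **Forces:** readings at the end of each move stayed under about 7 N. After release the force was near zero, with the gripper well clear of everything.

No checks failed. The two cameras differ by about 2 mm on the wide tab's sideways position and 3.5° on its angle, but this does not affect the travel figure. The hand-in gives no verdict, so the result is not confirmed.

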